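Unfold the recipe tablet's kickstand and stand it up

ROBOT

A 6-joint arm with a two-finger parallel gripper is mounted at the origin on the work surface. World frame = base frame: x ahead of the robot, y to its left, z up, the work surface at z = 0. Lengths are in m, angles in rad, forces in N, time in s.
With the tool pointing down it reaches from about 0.425 to 0.95 m from the base axis. Payload 14.7 kg.
Tool frame: the origin (TCP) lies on the mounting face of the last link; the fingertips stand 173 mm ahead of it and the grasp point (between the pads) lies 155 mm ahead of it; z points along the fingers, y is the line along which they close (so a half turn about z gives the same grasp; the last joint's range is limited). The gripper opens to 85 mm and grips with 20 to 120 N. Pads are 22 mm wide; open, the fingers measure 114 mm over their backs; the gripper's body (76 mm by 85 mm) begins 54 mm behind the grasp point. The pads swing forward as they close: fully open they stand 13 mm farther back than shut.
Start: joints at [-1.251, 0.48, 1.596, -0, 1.065, -0.047], TCP at [0.233, -0.607, 0.405] pointing down, gripper open.
Joint ranges: [-2.75, 2.75], [-0.82, 2.05], [0.23, 2.67], [-1.56, 4.7], [0.09, 2.69], [-2.92, 2.92]. Speed limits (rad/s): [1.89, 1.89, 2.39, 3.01, 3.01, 3.01].

INTERFACE

Orientations are given as a rotation vector (axis times angle).
In Python, from bench import env, imaging, order gives the robot as it stands.
- The arm moves only by the tool apply_moves, never from a script. Its arguments are lists of equal length, an entry for each row: "xyz": the shift along the tool's x, y, z as a fraction of full scale, a list of three; "rot": the turn, a rotation vector about the tool's x, y, z as a fraction of full scale, a list of three. A call has 1 to 10 rows; each row shifts and turns the commanded pose from where the row before left it, along the tool's axes as they then stand; what a row does not reach is not made up. Full scale, the value 1, is 40 cm for a shift and 45 degrees for a turn. A row lasts 1/8 s, in which the tool goes at most 62.5 mm and 10.7 degrees, less where a joint would pass 70% of its speed; a pose out of reach is approached as far as the arm can. A call with a number of a shift or a turn outside -1 to 1 is refused whole. A call with a gripper value outside its range is refused whole. "grip" is the gripper command: -1 is fully open, 1 is shut, values between are in proportion, set as the call begins (left out, the last holds). The fingers move at their own pace and stop on an object; "force" is the grip in N (left out, the last holds). Time passes only in rows, so rows that do not move let the fingers close. It gives the time, the measured TCP pose, the force, the opening and the grip force at its end, in the units of the state.
- env.state(): the state, without advancing time (a new reading comes with each control period).
- imaging.get_image(name): name is "scene" or "top" or "wrist"; returns the picture (420x560x3 uint8, red, green, blue); there is no depth.
- imaging.get_calibration(name): a dict with "vfov" (degrees; the focal length in pixels is half the picture's height over the tangent of half this angle, whatever the lens; pixels are square), "cx", "cy" (the principal point, pixels), "R" (3x3) and "t" (3): a world point X has camera coordinates R X + t; the wrist camera has in their place "tool_from_camera" (4x4, takes a point from camera to tool coordinates, whose origin is the TCP and whose axes are the flange's). Camera axes: x right, y down, z forward; pixel columns grow to the right and rows downward; lengths in m; the calibration is good to about 2 mm. A picture is of the moment at which its call begins: read the wrist's pose just before it. get_calibration takes no time and is no camera call.
- order.sign_off(): hands the job in; it is judged then, once.
The state is a dict: "t": time; "q": joint angles; "joint_velocities": joint speeds; "effort": joint torques, N m; "tcp_pos": TCP position; "tool_rot": TCP orientation; "force": force on the tool from outside, world axes, zero at the start; "ft_torque": the same for the moment, N m; "gripper_width": opening from 0.0 (shut) to 1.0 (fully open); "grasp_force": force on a finger pad.
Only numpy, scipy, OpenCV 4.12 (cv2) and the standard library are available. Lean on these libraries where they do the work, as an engineer would, in place of code of your own. Each camera call takes 0.05 s, during which the arm holds its last target. There are 200 camera calls.

TASK

The recipe tablet is stored in the slanted rack with its screen turned in. While it is still in the rack, pull the kickstand on its back (it has a pull knob) fully open to its stop, then lift the tablet out and set it down gently on the cork pad so that it stands on its lower edge and kickstand, wholly on the pad, about square with it, with the screen facing the robot's side of the table. Let go of it and leave the other things on the table where they are.

Things in the scene. Friction and masses are not known exactly. Their poses are not given: they have to be found in the camera images.
- tablet: Recipe tablet in a black rugged case, 200 (y) x 140 (z) x 14 mm (x), 0.36 to 0.55 kg. Origin: middle of the lower edge, mid thickness. z runs up the case; screen on the -x face, back with folding stand on +x. Starts in the rack, leaning 26 deg from vertical, top towards the robot, screen down on the backrest, back facing up and away from the robot.
- stand (a joint): Kickstand hinge, rad: 0 folded flat on the back, 0.8 fully open at its stop. Stiff (0.06 N m friction), stays where left. Axis along the tablet's y; opening swings the foot away from the back. Stood on a level surface with the stand open, the tablet leans back 0.40 rad from vertical, resting on the rear corner of its lower edge and the foot.
- stand_hinge (a point): Middle of the kickstand's hinge axis: 10 mm in +x, 85 mm in +z of the tablet's origin. The barrel is 9 mm thick, 84 mm long. Axes as the tablet's.
- stand_knob (a point): Centre of the kickstand's pull knob, a grey ball 16 mm across on a short 9 mm stalk standing out from the middle of the kickstand: 58 mm from the hinge along the kickstand and 21 mm out from it. Axes turn with the kickstand: x outward along the stalk (the tablet's x when folded), -z from hinge to foot. The strip under the knob is 30 mm wide, 4 mm thick.
- stand_foot (a point): Centre of the kickstand's foot, a cross bar 78 mm long (y) and 8 mm thick, 79 mm from the hinge.
- tablet_top (a point): Middle of the tablet's top edge, mid thickness; axes as the tablet's. The top 50 mm of both faces is free for gripping across the 14 mm thickness.
- rack: Fixed slanted steel rack, base plate 160 x 240 x 8 mm, origin on the table 5 mm in +x of the plate's centre. The tablet's lower edge sits at about (10, 0, 34) mm on ledges near its two ends, behind end lips 10 mm high (70 mm or more off the middle): draw the tablet out along its own z. The backrest under the screen is 85 mm long.
- pad: Fixed brown cork pad lying flat, 180 (x) x 280 (y) x 4 mm. Origin: centre of its underside. Its -x long edge is the one nearest the robot.
- bowl: Bystander: steel mixing bowl, 150 mm across, 65 mm high. Origin: centre of its underside.
- jar: Bystander: closed glass jar, 60 mm across, 75 mm high, stands between the rack's and the pad's areas. Origin: centre of its underside.
- cutter: Bystander: round steel cookie cutter, a ring 64 mm across and 35 mm high. Origin: centre of its underside.
- shaker: Bystander: aluminium shaker with white cap, 48 mm across, 85 mm high. Origin: centre of its underside.
- jug: Bystander: white mug-like measuring jug, 80 mm across, 90 mm high. Origin: centre of its underside.
- scraper: Bystander: steel dough scraper lying flat, 110 x 130 mm, wooden grip 15 mm high. Origin: centre of its underside.
Things that resemble listed ones, but are neither listed nor needed, are in the scene too. What is shaped like the tablet but blue or purple is not meant.

How it is judged:
By the outcome, as a careful person would: the job done as asked, in the order asked, and still so for the second after the job is handed in, with the robot touching nothing.
It also fails if it takes over 54 s, if anything falls off the work surface, if the arm or the gripper's body presses on something with over 40 N, if the wrist force passes 120 N, or if a joint passes its speed limit or range.

## Working session

There is one attempt and no reset: what is moved stays moved. The work goes in short steps, Python scripts to look and compute and a tool call to move; the robot and the scene stay as the last step left them, time stands still between calls to the robot, and variables do not carry over. Pictures are saved under pics/ and viewed, at most 10 in all, crops included, and the job is handed in when it is done.

Besides the shell and the picture viewer there is one more tool, called after ">>>" by a JSON object that holds its "fn" and its "kwargs". apply_moves: Moves the arm, as the interface text tells. Shift numbers are shares of 40 cm and turn numbers shares of 45 degrees, none past 1 either way. Its arguments: {"type":"object","properties":{"xyz":{"type":"array"},"rot":{"type":"array"},"grip":{"type":"number"},"force":{"type":"number"}},"required":["xyz","rot"]}

```bash
mkdir -p pics; ls
python3 - <<'E'
from bench import env, imaging, order
import cv2, json, numpy as np
for n in ("scene","top"):
    cv2.imwrite(f"pics/{n}0.png", cv2.resize(imaging.get_image(n)[:,:,::-1],(800,600),interpolation=cv2.INTER_CUBIC))
    print(n, imaging.get_calibration(n))
print(imaging.get_calibration("wrist"))
print(env.state())
E
```

```text
pics
scene {'vfov': 51.247878359548906, 'cx': 282.802614526904, 'cy': 208.50264145695337, 'R': array([[-0.7177115 ,  0.69609461,  0.01850651],
       [ 0.53577802,  0.56900193, -0.6238419 ],
       [-0.44478323, -0.43782313, -0.78133142]]), 't': array([ 0.42004199, -0.18880544,  1.46256874])}
top {'vfov': 43.1971850398742, 'cx': 273.40723700991316, 'cy': 207.41919562833272, 'R': array([[ 1.10203532e-03, -9.99999153e-01, -6.92201490e-04],
       [-9.90781724e-01, -9.98108701e-04, -1.35464312e-01],
       [ 1.35463507e-01,  8.35107042e-04, -9.90781985e-01]]), 't': array([-0.03026303,  0.55049683,  1.54987104])}
{'vfov': 66.85520327536169, 'cx': 274.65443793504494, 'cy': 208.99749204055033, 'tool_from_camera': array([[ 5.29902839e-04, -9.52882169e-01, -3.03340224e-01,
         7.82517297e-02],
       [ 9.99999609e-01,  7.19560985e-04, -5.13463720e-04,
        -4.23192427e-05],
       [ 7.07542214e-04, -3.03339834e-01,  9.52882178e-01,
         3.08780103e-02],
       [ 0.00000000e+00,  0.00000000e+00,  0.00000000e+00,
         1.00000000e+00]])}
{'t': 0.1, 'q': array([-1.25059473e+00,  4.80770856e-01,  1.59683699e+00,  2.52572319e-05,
        1.06511213e+00, -4.65756223e-02]), 'joint_velocities': array([-0.00012427, -0.00203172, -0.00084657, -0.00092092,  0.00091682,
        0.00068284]), 'effort': array([-3.31811825e-04, -9.52257586e+01, -4.31038749e+01, -5.42897635e-05,
        5.31038662e-03,  1.14743220e-04]), 'tcp_pos': array([ 0.23307283, -0.60656715,  0.4041256 ]), 'tool_rot': array([-3.08781496e+00, -5.72685267e-01,  2.07066065e-04]), 'force': array([ 0.90966938, -0.05114637, -0.11278292]), 'ft_torque': array([-0.01225747, -0.02565961,  0.03392322]), 'grasp_force': 0.0, 'gripper_width': 0.9982192660798865}
```

View pics/scene0.png

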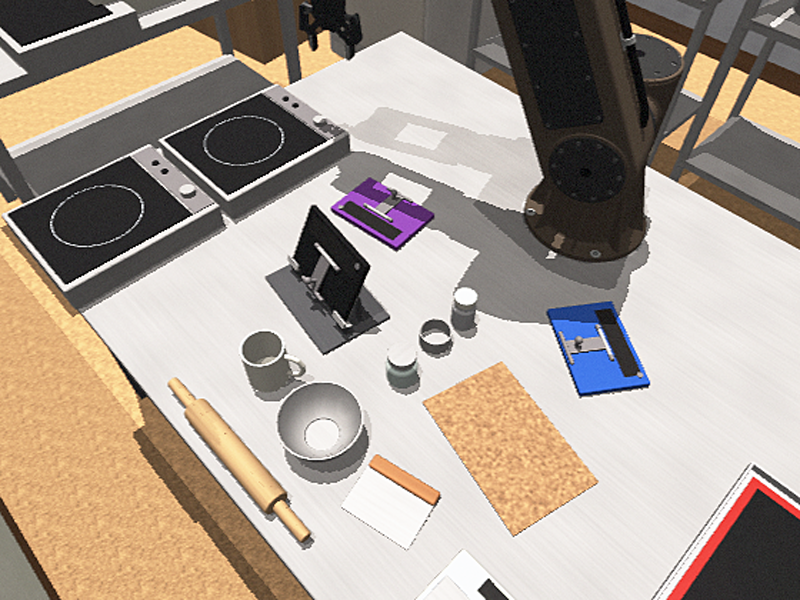

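View pics/top0.png

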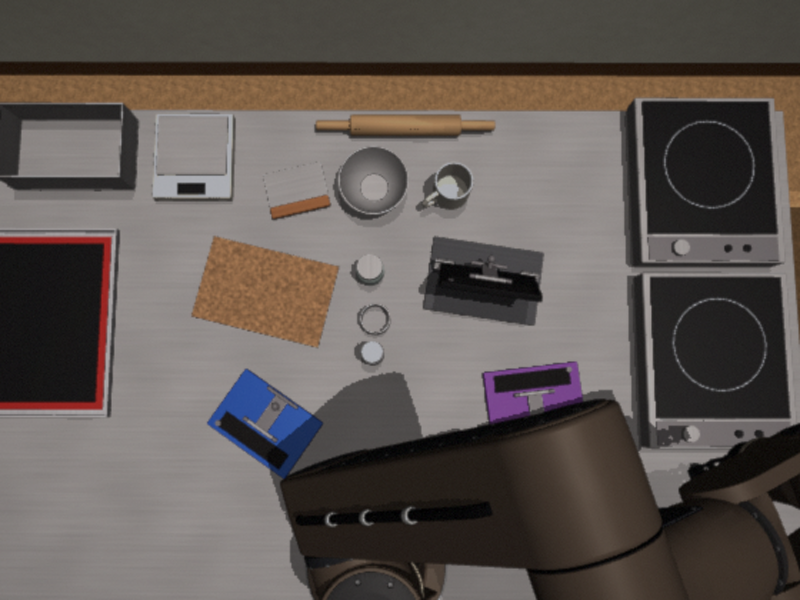

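The tablet I want is the black one in the rack, at about (330,265) in scene and (485,280) in top. It could be confused with the purple one (scene 383,212), the blue one (scene 598,348) and the black hob plates. I'll check that choice in a close crop.

Run:
```python
from bench import imaging
import cv2, numpy as np
a=imaging.get_image("top")[:,:,::-1]; b=imaging.get_image("scene")[:,:,::-1]
cv2.imwrite("pics/top_raw.png",a); cv2.imwrite("pics/scene_raw.png",b)
g=lambda im,x,y: cv2.resize(np.clip(im[y:y+100,x:x+100].astype(float)*1.6,0,255).astype(np.uint8),(400,400),interpolation=cv2.INTER_CUBIC)
def tick(im,x,y):
    for k in range(0,100,20):
        cv2.putText(im,str(x+k),(k*4,10),0,.35,(0,0,255),1); cv2.putText(im,str(y+k),(0,k*4+4),0,.35,(0,0,255),1)
        cv2.line(im,(k*4,12),(k*4,18),(0,0,255),1)
    return im
cv2.imwrite("pics/crop1.png",np.hstack([tick(g(a,288,150),288,150),tick(g(b,180,140),180,140)]))
```

```text
(no output)
```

View pics/crop1.png

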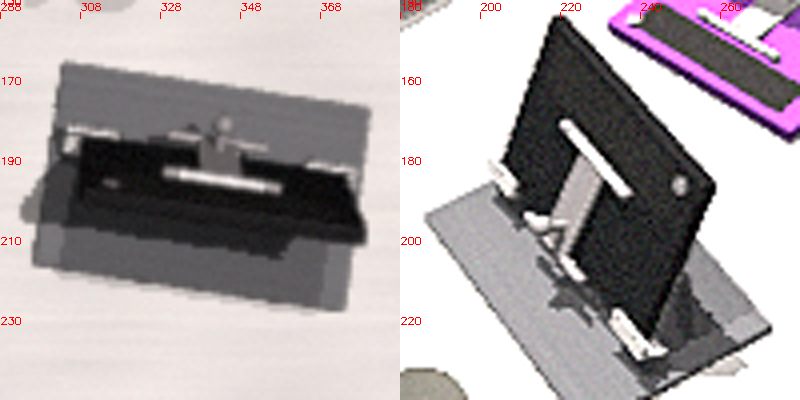

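```bash
cat > h.py <<'E'
import numpy as np
from scipy.spatial.transform import Rotation as Ro
from scipy.optimize import least_squares
from bench import env, imaging
def proj(n,X,st=None):
    c=imaging.get_calibration(n); X=np.atleast_2d(X)
    if n=="wrist":
        T=np.eye(4);T[:3,:3]=Ro.from_rotvec(st["tool_rot"]).as_matrix();T[:3,3]=st["tcp_pos"]
        M=np.linalg.inv(T@c["tool_from_camera"]);R,t=M[:3,:3],M[:3,3]
    else: R,t=c["R"],c["t"]
    P=X@R.T+t; f=210/np.tan(np.radians(c["vfov"]/2))
    return P[:,:2]/P[:,2:]*f+[c["cx"],c["cy"]]
def wp(p,X):  # rack/pad frame -> world, p=x,y,yaw
    return Ro.from_euler('z',p[2]).apply(X)+[p[0],p[1],0]
a=np.radians(26); TR=np.array([[np.cos(a),0,-np.sin(a)],[0,1,0],[np.sin(a),0,np.cos(a)]])
def tab(X): return np.atleast_2d(X)@TR.T+[.010,0,.034]  # tablet->rack frame
def fit(obs,p0):
    r=lambda p: np.concatenate([(proj(n,wp(p,X),s)-u).ravel() for n,X,u,s in obs])
    s=least_squares(r,p0,loss='soft_l1'); return s.x, r(s.x).reshape(-1,2)
E
python3 - <<'E'
from h import *
pl=np.array([[.075,.12,.008],[.075,-.12,.008],[-.085,-.12,.008],[-.085,.12,.008]])
hg=tab([[.010,.042,.085],[.010,-.042,.085]]); kn=tab([[.031,0,.027]])
tc=tab([[0.007,.1,.14],[.007,-.1,.14]])
o=[("top",pl,[[303.5,165.5],[380.5,177],[374.2,227.5],[296,216.2]],None),
("top",hg,[[328.7,193],[358,197]],None),("top",kn,[[344,180.5]],None),
("scene",hg[::-1],[[220.75,170.75],[237.5,188.75]],None),("scene",kn,[[215.75,195.5]],None),("scene",tc[::-1],[[219.5,144.2],[258.7,186.7]],None)]
p,r=fit(o,[.6,-.2,0]);print("rack",p,"\n",r.round(1))
L=np.array([[.09,.14,.004],[.09,-.14,.004],[-.09,-.14,.004],[-.09,.14,.004]])
o=[("top",L,np.array([[214,237],[339,266],[319,347],[192,315]])/1.42857,None),
("scene",L,np.array([[514,535],[424,403],[502,363],[597,483]])/1.42857,None)]
p,r=fit(o,[.6,.3,0]);print("pad",p,"\n",r.round(1))
E
```

```text
rack [ 0.59420227 -0.22981303 -0.14935379] 
 [[ 0.  -0.4]
 [ 0.3 -0.4]
 [ 0.2  0.4]
 [ 0.  -0.1]
 [-0.7 -0.2]
 [-0.8  0.1]
 [-1.3  2.1]
 [ 0.5 -0.4]
 [-0.5 -0. ]
 [ 0.9  0.8]
 [-2.1 -1.9]
 [-2.3 -0.8]]
pad [ 0.56719734  0.24039634 -0.24153286] 
 [[-0.7 -1.2]
 [-0.5 -0.1]
 [-1.3  0.1]
 [-1.4  0.4]
 [-1.   0.4]
 [-1.8 -1.6]
 [-0.5 -2.2]
 [ 1.1 -1.1]]
```

```bash
cat >> h.py <<'E'
RK=np.array([0.59420,-0.22981,-0.14935]); PAD=np.array([.5672,.2404,-.2415])
def go(grasp,Rt,off=.155):
    """totals in tool units from now to grasp point pose; rotate first (in place), then shift"""
    s=env.state(); R0=Ro.from_rotvec(s["tool_rot"]); R1=Ro.from_matrix(Rt)
    rot=(R0.inv()*R1).as_rotvec(); t=np.asarray(grasp)-off*Rt[:,2]
    print("tcp goal",t.round(4),"rot share",(rot/(np.pi/4)).round(3),"shift share (after rot)",((t-s["tcp_pos"])@Rt/.4).round(4),"(before rot)",R0.inv().apply((t-s["tcp_pos"])/.4).round(4))
def toolR(yaw,zx,ysign=-1,yaxis='y'):
    """tool z = (sin zx,0,-cos zx) in frame of given yaw; tool y along that frame's y or the in-plane normal"""
    Z=Ro.from_euler('z',yaw).as_matrix(); z=np.array([np.sin(zx),0,-np.cos(zx)])
    y=ysign*np.array([0,1,0.]) if yaxis=='y' else ysign*np.array([np.cos(zx),0,np.sin(zx)])
    return Z@np.column_stack([np.cross(y,z),y,z])
E
python3 - <<'E'
from h import *
k=wp(RK,tab([[.031,0,.027]]))[0]; print(k)
go(k+[0,0,.13],toolR(RK[2],0))
E
```

```text
[ 0.61993687 -0.23368264  0.07185694]
tcp goal [ 0.6199 -0.2337  0.3569] rot share [-0.001  0.     0.657] shift share (after rot) [ 0.8176 -1.0659  0.1187] (before rot) [ 1.2371 -0.5234  0.1191]
```

>>> {"fn": "apply_moves", "kwargs": {"xyz": [[0,0,0],[0,0,0],[0,0,0]], "rot": [[0,0,0.219],[0,0,0.219],[0,0,0.219]], "grip": -1}}

```text
t: 0.57
tcp_pos: [0.2331, -0.6067, 0.4045]
tool_rot: [-3.132, 0.243, 0.0]
force: [-0.5, -0.2, 0.1]
gripper_width: 1.0
grasp_force: 0.0
```

>>> {"fn": "apply_moves", "kwargs": {"xyz": [[0.0818,-0.1066,0.0],[0.0818,-0.1066,0.0],[0.0818,-0.1066,0.0],[0.0818,-0.1066,0.0],[0.0818,-0.1066,0.02],[0.0818,-0.1066,0.02],[0.0818,-0.1066,0.02],[0.0818,-0.1066,0.02],[0.0818,-0.1066,0.02],[0.0818,-0.1066,0.018]], "rot": [[0,0,0],[0,0,0],[0,0,0],[0,0,0],[0,0,0],[0,0,0],[0,0,0],[0,0,0],[0,0,0],[0,0,0]]}}

```text
t: 1.82
tcp_pos: [0.6212, -0.2323, 0.3571]
tool_rot: [-3.133, 0.234, 0.0]
force: [0.1, -0.8, 0.8]
gripper_width: 1.0
grasp_force: 0.0
```

Run:
```python
from h import *
import cv2, pickle
s=env.state(); im=imaging.get_image("wrist"); pickle.dump(s,open("s1.pkl","wb"))
print(s["t"],s["q"].round(3),s["tcp_pos"],s["tool_rot"],s["force"])
k=wp(RK,tab([[.031,0,.027],[.010,.042,.085],[.010,-.042,.085],[.007,.1,.14],[.007,-.1,.14]]))
print(proj("wrist",k,s).round(1))
cv2.imwrite("pics/w1.png",cv2.resize(im[:,:,::-1],(800,600),interpolation=cv2.INTER_CUBIC))
```

```text
1.825 [-0.404  0.545  1.61  -0.     0.986  1.316] [ 0.62118667 -0.23229037  0.35709225] [-3.13284893e+00  2.33997061e-01  3.67336477e-04] [ 0.06261688 -0.79268869  0.75598125]
[[277.1 206.8]
 [221.3 280. ]
 [333.2 280.1]
 [119.6 356.7]
 [435.8 357.1]]
```

View pics/w1.png

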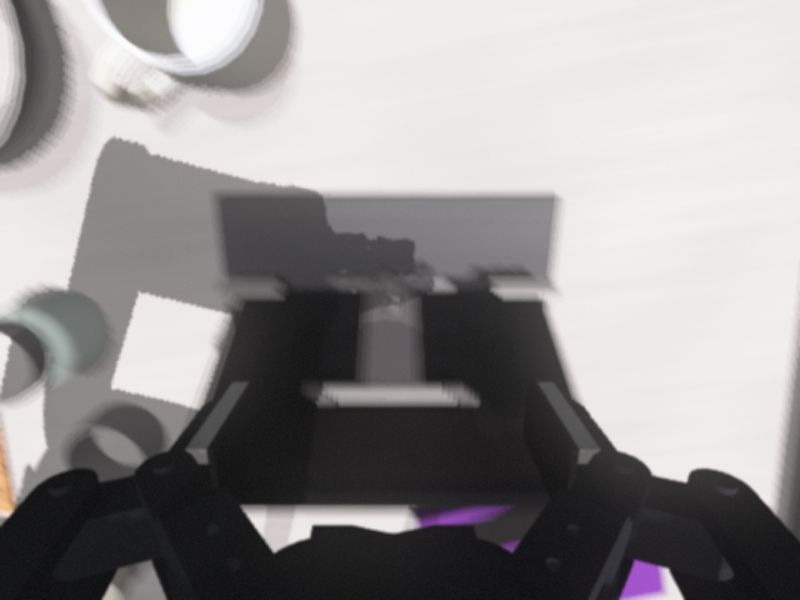

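The black case, grey hinge bar (318–476, 396) and strip match the model's prediction to about 2 px, so the choice is confirmed. The knob is near (393,293).

Run:
```python
from h import *
k=wp(RK,tab([[.031,0,.027]]))[0]; print(env.state()["tcp_pos"])
go(k+[0,0,.005],toolR(RK[2],0))
```

```text
[ 0.62476119 -0.22805896  0.35622493]
tcp goal [ 0.6199 -0.2337  0.2319] rot share [-0.002 -0.001  0.002] shift share (after rot) [-0.0098  0.0157  0.3109] (before rot) [-0.0102  0.0162  0.3109]
```

>>> {"fn": "apply_moves", "kwargs": {"xyz": [[-0.005,0.008,0.06],[-0.005,0.008,0.06],[0,0,0.05],[0,0,0.04],[0,0,0.03],[0,0,0]], "rot": [[0,0,0],[0,0,0],[0,0,0],[0,0,0],[0,0,0],[0,0,0]]}}

```text
t: 2.62
tcp_pos: [0.615, -0.2394, 0.2607]
tool_rot: [-3.132, 0.234, 0.002]
force: [-0.4, -0.0, -0.5]
gripper_width: 1.004
grasp_force: 0.0
```

Run:
```python
from h import *
import cv2
im=imaging.get_image("wrist"); s=env.state()
k=wp(RK,tab([[.031,0,.027],[.010,.042,.085],[.010,-.042,.085]]))
print(proj("wrist",k,s).round(1)*1.4286)
go(k[0]+[0,0,.005],toolR(RK[2],0))
cv2.imwrite("pics/w2.png",cv2.resize(im[:,:,::-1],(800,600),interpolation=cv2.INTER_CUBIC))
```

```text
[[376.57896 357.8643 ]
 [243.00486 540.29652]
 [503.86722 540.58224]]
tcp goal [ 0.6199 -0.2337  0.2319] rot share [-0.  0.  0.] shift share (after rot) [ 0.0094 -0.0161  0.074 ] (before rot) [ 0.0094 -0.0161  0.074 ]
```

View pics/w2.png

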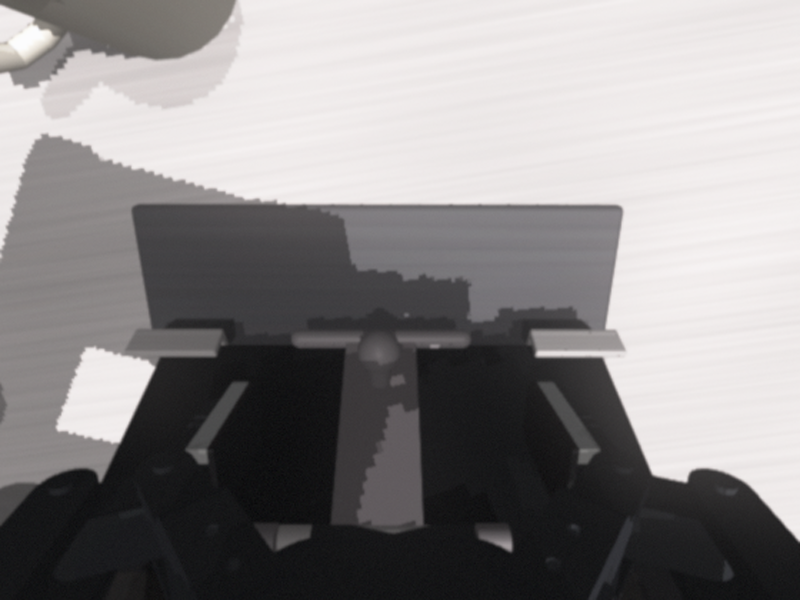

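Run:
```python
from h import *
pl=np.array([[.075,.12,.008],[.075,-.12,.008],[-.085,-.12,.008],[-.085,.12,.008]])
hg=tab([[.010,.042,.085],[.010,-.042,.085]]); kn=tab([[.031,0,.027]])
s=env.state(); f=1/1.42857
o=[("top",pl,[[303.5,165.5],[380.5,177],[374.2,227.5],[296,216.2]],None),
("top",hg,[[328.7,193],[358,197]],None),
("scene",hg[::-1],[[220.75,170.75],[237.5,188.75]],None),
("wrist",pl[:2],np.array([[133,206],[622,206]])*f,s)]
for ww in (o,o[3:]):
  p,r=fit(ww,RK);print(p,r.round(1)[-2:],"knob pred",proj("wrist",wp(p,kn),s)/f)
```

```text
[ 0.59522004 -0.22982928 -0.14766892] [[-1.3  0.7]
 [ 4.3  0.3]] knob pred [[376.07784106 355.41210453]]
[ 0.59560303 -0.22878349 -0.14856722] [[-2.9  0.2]
 [ 2.8  0.1]] knob pred [[373.27373414 354.8746186 ]]
```

```bash
sed -i 's/^RK=np.array(\[[^]]*\])/RK=np.array([.5954,-.2296,-.148])/' h.py
python3 - <<'E'
from h import *
k=wp(RK,tab([[.031,0,.027]]))[0]
go(k+[0.002,0,.005],toolR(RK[2],0))
E
```

```text
tcp goal [ 0.6231 -0.2334  0.2319] rot share [-0.     0.    -0.002] shift share (after rot) [ 0.0172 -0.0179  0.074 ] (before rot) [ 0.0172 -0.0179  0.074 ]
```

>>> {"fn": "apply_moves", "kwargs": {"xyz": [[0.017,-0.018,0.0],[0,0,0.04],[0,0,0.034],[0,0,0],[0,0,0],[0,0,0]], "rot": [[0,0,0],[0,0,0],[0,0,0],[0,0,0],[0,0,0],[0,0,0]]}}

```text
t: 3.42
tcp_pos: [0.6231, -0.2335, 0.2323]
tool_rot: [3.133, -0.234, 0.001]
force: [0.4, 0.4, -0.1]
gripper_width: 1.003
grasp_force: 0.0
```

>>> {"fn": "apply_moves", "kwargs": {"xyz": [[0,0,0],[0,0,0],[0,0,0],[0,0,0],[0,0,0],[0,0,0],[0,0,0],[0,0,0]], "rot": [[0,0,0],[0,0,0],[0,0,0],[0,0,0],[0,0,0],[0,0,0],[0,0,0],[0,0,0]], "grip": 1, "force": 25}}

```text
t: 4.42
tcp_pos: [0.6229, -0.2333, 0.2319]
tool_rot: [-3.133, 0.234, 0.0]
force: [-1.3, 0.7, 1.8]
gripper_width: 0.163
grasp_force: 24.3
```

>>> {"fn": "apply_moves", "kwargs": {"xyz": [[0.0096,0,-0.012],[0.0096,0,-0.012],[0.007,0,-0.0137],[0.007,0,-0.0137],[0,0,0],[0,0,0]], "rot": [[0,0,0],[0,0,0],[0,0,0],[0,0,0],[0,0,0],[0,0,0]]}}

```text
t: 5.18
tcp_pos: [0.6361, -0.2353, 0.2526]
tool_rot: [3.133, -0.234, 0.0]
force: [-0.8, 0.7, -0.0]
gripper_width: 0.16
grasp_force: 24.4
```

>>> {"fn": "apply_moves", "kwargs": {"xyz": [[0.0041,0,-0.0148],[0.0041,0,-0.0148],[0.001,0,-0.0154],[0,0,0],[0,0,0]], "rot": [[0,0,0],[0,0,0],[0,0,0],[0,0,0],[0,0,0]]}}

```text
t: 5.8
tcp_pos: [0.6398, -0.2359, 0.2706]
tool_rot: [3.133, -0.234, 0.001]
force: [-1.7, 0.3, 0.5]
gripper_width: 0.159
grasp_force: 24.4
```

>>> {"fn": "apply_moves", "kwargs": {"xyz": [[0.001,0,-0.0077],[0,0,0],[0,0,0]], "rot": [[0,0,0],[0,0,0],[0,0,0]]}}

```text
t: 6.18
tcp_pos: [0.6402, -0.236, 0.2736]
tool_rot: [3.133, -0.234, 0.0]
force: [-0.9, 0.8, -1.3]
gripper_width: 0.163
grasp_force: 24.5
```

>>> {"fn": "apply_moves", "kwargs": {"xyz": [[0.0,0,-0.0077],[0,0,0],[0,0,0]], "rot": [[0,0,0],[0,0,0],[0,0,0]]}}

```text
t: 6.55
tcp_pos: [0.6396, -0.2358, 0.2759]
tool_rot: [-3.132, 0.234, 0.003]
force: [-5.9, 0.1, -12.5]
gripper_width: 0.165
grasp_force: 24.6
```

Run:
```python
from h import *
import cv2
im=imaging.get_image("scene"); 
h=wp(RK,tab([[.010,0,.085]]));th=.8
for th in (.6,.7,.8): print(th,proj("scene",wp(RK,tab([[.010+.021*np.cos(th)+.058*np.sin(th),0,.085+.021*np.sin(th)-.058*np.cos(th)],[.010+.079*np.sin(th),.039,.085-.079*np.cos(th)],[.010+.079*np.sin(th),-.039,.085-.079*np.cos(th)]]))).round(1).tolist())
print(proj("scene",wp(RK,tab([[.007,.1,.14],[.007,-.1,.14]]))))
cv2.imwrite("pics/s2.png",cv2.resize(im[130:250,170:330,::-1],(800,600),interpolation=cv2.INTER_CUBIC))
```

```text
0.6 [[210.0, 191.5], [215.7, 208.4], [201.8, 190.8]]
0.7 [[209.5, 190.2], [214.3, 207.4], [200.4, 189.7]]
0.8 [[209.2, 188.7], [213.1, 206.2], [199.1, 188.4]]
[[256.18028551 186.18961702]
 [217.10530581 142.58379949]]
```

View pics/s2.png

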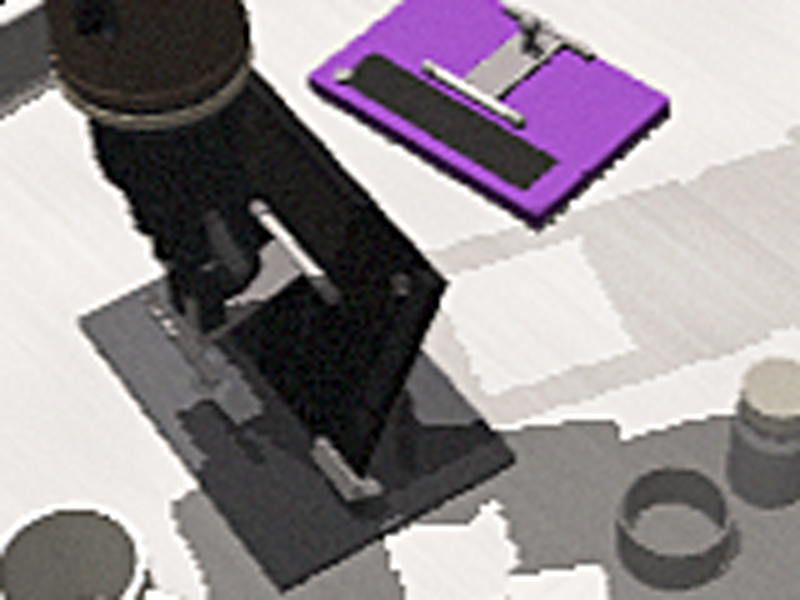

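The 12.5 N jump after 44 mm of knob travel (45 expected) says the stand is at its stop. I'll release the knob and rise.

>>> {"fn": "apply_moves", "kwargs": {"xyz": [[0,0,0],[0,0,0],[0,0,0],[0,0,0],[0,0,-0.08],[0,0,-0.12],[0,0,-0.12],[0,0,0],[0,0,0],[0,0,0]], "rot": [[0,0,0],[0,0,0],[0,0,0],[0,0,0],[0,0,0],[0,0,0],[0,0,0],[0,0,0],[0,0,0],[0,0,0]], "grip": -1}}

```text
t: 7.85
tcp_pos: [0.6398, -0.2358, 0.4033]
tool_rot: [-3.132, 0.234, 0.003]
force: [-0.2, -0.5, -0.8]
gripper_width: 0.999
grasp_force: 0.0
```

Run:
```python
from h import *
import cv2
im=imaging.get_image("wrist"); s=env.state(); print(s["tcp_pos"],s["q"].round(3))
b=imaging.get_image("scene")
for th in (.7,.8): print(th,proj("wrist",wp(RK,tab([[.010+.021*np.cos(th)+.058*np.sin(th),0,.085+.021*np.sin(th)-.058*np.cos(th)],[.010+.079*np.sin(th),.039,.085-.079*np.cos(th)],[.010+.079*np.sin(th),-.039,.085-.079*np.cos(th)]])),s).round(1).tolist())
print(proj("wrist",wp(RK,tab([[.010,.042,.085],[.010,-.042,.085],[.007,.1,.14],[.007,-.1,.14]])),s).round(1).tolist())
L=cv2.resize(im[120:420,80:480,::-1],(800,600),interpolation=cv2.INTER_CUBIC)
cv2.imwrite("pics/w3.png",L); cv2.imwrite("pics/s3_unviewed.png",b[:,:,::-1])
go(wp(RK,tab([[0,0,.12]]))[0]+0.12*toolR(RK[2],a,-1,'x')[:,2]*-1, toolR(RK[2],a,1,'x')); go(wp(RK,tab([[0,0,.12+.1]]))[0], toolR(RK[2],a,-1,'x'))
```

```text
[ 0.63986115 -0.23584642  0.40327672] [-0.398  0.527  1.517 -0.     1.099  1.322]
0.7 [[275.8, 204.3], [233.9, 184.7], [317.6, 184.6]]
0.8 [[275.8, 206.3], [232.8, 183.5], [318.7, 183.5]]
[[229.4, 270.6], [322.1, 270.6], [149.1, 330.9], [402.9, 330.9]]
tcp goal [ 0.434  -0.2055  0.389 ] rot share [-0.455  0.455 -1.964] shift share (after rot) [-0.001  -0.4834 -0.1958] (before rot) [-0.5203  0.0016  0.0368]
tcp goal [ 0.4427 -0.2068  0.371 ] rot share [0.455 0.455 1.961] shift share (after rot) [ 0.001   0.4834 -0.1458] (before rot) [-0.4983  0.0016  0.0817]
```

View pics/w3.png

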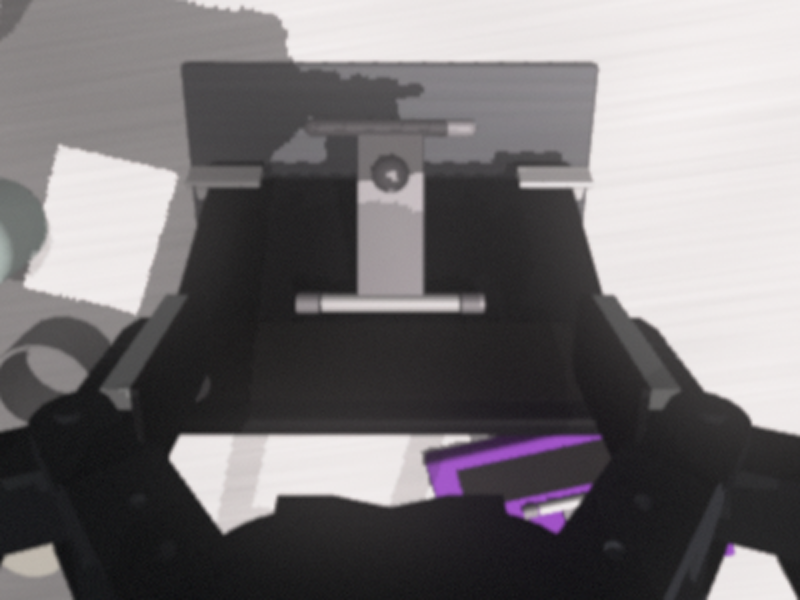

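The stand matches the model at 0.8 rad: foot ends at crop (307,127) and (475,127), knob at (390,173). Next I'll turn for the top-edge grip.

>>> {"fn": "apply_moves", "kwargs": {"xyz": [[0,0,0],[0,0,0],[0,0,0],[0,0,0],[0,0,0],[0,0,0],[0,0,0],[0,0,0],[0,0,0],[0,0,0]], "rot": [[0,0,-0.2],[0,0,-0.2],[0,0,-0.2],[0,0,-0.2],[0,0,-0.2],[0,0,-0.2],[0,0,-0.2],[0,0,-0.2],[0,0,-0.2],[0,0,-0.2]], "grip": -0.2}}

```text
t: 9.2
tcp_pos: [0.6401, -0.2359, 0.4038]
tool_rot: [-2.375, -2.055, 0.001]
force: [0.3, -0.4, -0.6]
gripper_width: 0.6
grasp_force: 0.0
```

>>> {"fn": "apply_moves", "kwargs": {"xyz": [[0,0,0],[0,0,0],[0,0,0],[0,0,0],[0,0,0],[0,0,0]], "rot": [[-0.15,0,0],[-0.15,0,0],[-0.15,0,0],[-0.128,0,0],[0,0,0],[0,0,0]]}}

```text
t: 9.95
tcp_pos: [0.6402, -0.236, 0.4043]
tool_rot: [2.099, 1.807, 0.415]
force: [0.4, -0.4, 0.2]
gripper_width: 0.601
grasp_force: 0.0
```

Run:
```python
from h import *
print(env.state()["q"].round(3))
go(wp(RK,tab([[0,0,.12+.1]]))[0], toolR(RK[2],a,1,'x'))
```

```text
[-0.433  0.428  1.741  0.237  0.549 -0.46 ]
tcp goal [ 0.4427 -0.2068  0.371 ] rot share [-0.003  0.    -0.001] shift share (after rot) [-0.0008 -0.4851 -0.144 ] (before rot) [-0.0014 -0.4854 -0.1428]
```

>>> {"fn": "apply_moves", "kwargs": {"xyz": [[0,-0.06,-0.02],[0,-0.06,-0.02],[0,-0.06,-0.02],[0,-0.06,-0.02],[0,-0.06,-0.02],[0,-0.06,-0.02],[0,-0.06,-0.02],[0,-0.065,-0.004],[0,0,0],[0,0,0]], "rot": [[0,0,0],[0,0,0],[0,0,0],[0,0,0],[0,0,0],[0,0,0],[0,0,0],[0,0,0],[0,0,0],[0,0,0]]}}

```text
t: 11.2
tcp_pos: [0.4436, -0.2066, 0.3717]
tool_rot: [2.097, 1.806, 0.417]
force: [0.1, -0.9, 0.6]
gripper_width: 0.601
grasp_force: 0.0
```

Run:
```python
from h import *
print(env.state()["q"].round(3))
go(wp(RK,tab([[0,0,.12]]))[0], toolR(RK[2],a,1,'x'))
```

```text
[-0.571  0.219  2.182  0.525  0.367 -0.879]
tcp goal [ 0.4861 -0.2133  0.2812] rot share [ 0.     0.    -0.001] shift share (after rot) [-0.0009 -0.0026  0.2505] (before rot) [-0.0008 -0.0027  0.2505]
```

>>> {"fn": "apply_moves", "kwargs": {"xyz": [[0,-0.002,0.05],[0,0,0.05],[0,0,0.05],[0,0,0.05],[0,0,0.03],[0,0,0.02],[0,0,0],[0,0,0]], "rot": [[0,0,0],[0,0,0],[0,0,0],[0,0,0],[0,0,0],[0,0,0],[0,0,0],[0,0,0]]}}

```text
t: 12.2
tcp_pos: [0.4859, -0.2127, 0.2814]
tool_rot: [2.097, 1.806, 0.418]
force: [-0.4, -0.3, 0.1]
gripper_width: 0.602
grasp_force: 0.0
```

Run:
```python
from h import *
import cv2
s=env.state(); print(s["q"].round(3),s["force"])
go(wp(RK,tab([[0,0,.12]]))[0], toolR(RK[2],a,1,'x'))
im=imaging.get_image("wrist")
print(proj("wrist",wp(RK,tab([[.007,.1,.14],[.007,-.1,.14],[-.007,.1,.14],[-.007,-.1,.14]])),s).round(1).tolist())
cv2.imwrite("pics/w4.png",cv2.resize(im[:,:,::-1],(800,600),interpolation=cv2.INTER_CUBIC))
```

```text
[-0.531  0.431  2.181  1.013  0.194 -1.352] [-0.38160144 -0.31657692  0.06984953]
tcp goal [ 0.4861 -0.2133  0.2812] rot share [ 0.001  0.    -0.001] shift share (after rot) [-0.0014  0.0003  0.0007] (before rot) [-0.0014  0.0003  0.0007]
[[297.4, 30.7], [288.6, 496.5], [249.4, 30.7], [259.5, 496.5]]
```

View pics/w4.png

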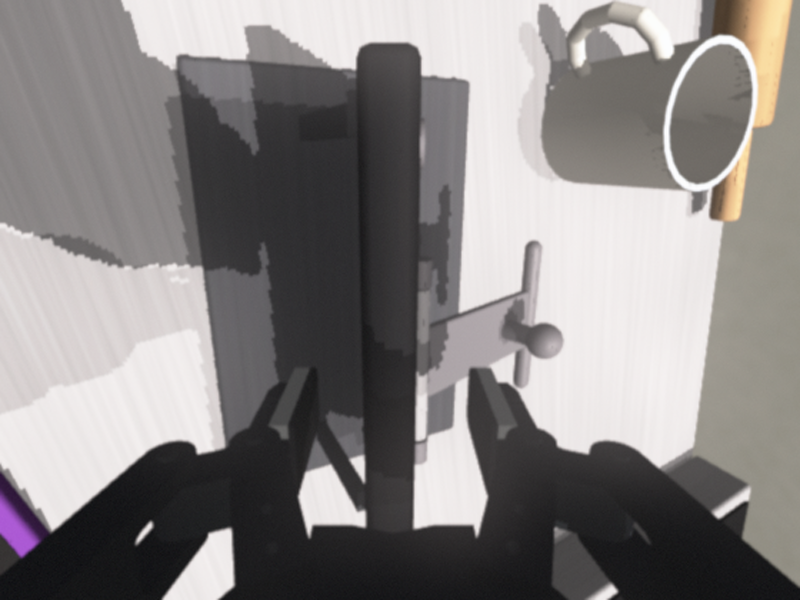

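The tablet's top edge (column 357–420) lies centred between the fingers, and the stand is open. I'll grip it.

>>> {"fn": "apply_moves", "kwargs": {"xyz": [[0,0,0],[0,0,0],[0,0,0],[0,0,0],[0,0,0],[0,0,0],[0,0,0]], "rot": [[0,0,0],[0,0,0],[0,0,0],[0,0,0],[0,0,0],[0,0,0],[0,0,0]], "grip": 1, "force": 60}}

```text
t: 13.12
tcp_pos: [0.4855, -0.2128, 0.2815]
tool_rot: [2.097, 1.805, 0.417]
force: [-1.5, 0.5, 6.5]
gripper_width: 0.158
grasp_force: 59.3
```

>>> {"fn": "apply_moves", "kwargs": {"xyz": [[0,0,-0.02],[0,0,-0.03],[0,0,-0.05],[0,0,-0.05],[0,0,-0.05],[0,0,-0.05],[0,0,-0.05],[0,0,-0.05],[0,0,0],[0,0,0]], "rot": [[0,0,0],[0,0,0],[0,0,0],[0,0,0],[0,0,0],[0,0,0],[0,0,0],[0,0,0],[0,0,0],[0,0,0]]}}

```text
t: 14.38
tcp_pos: [0.4246, -0.2034, 0.4062]
tool_rot: [2.098, 1.806, 0.417]
force: [0.7, 0.6, -4.2]
gripper_width: 0.148
grasp_force: 59.7
```

Run:
```python
from h import *
s=env.state(); print(s["q"].round(3),s["force"],s["gripper_width"])
```

```text
[-0.591  0.137  2.175  0.442  0.453 -0.804] [ 0.71339546  0.61055952 -4.15381975] 0.14768717143681068
```

```bash
cat >> h.py <<'E'
def place(dz=0,dx=0,dy=0):
    """grasp point & tool R for tablet standing on pad, raised by dz"""
    th=.40; o=np.array([-.0395+dx,dy,.0067+dz]); g=o+.12*np.array([np.sin(th),0,np.cos(th)])
    return wp(PAD,[g])[0], toolR(PAD[2],-th,1,'x')
E
python3 - <<'E'
from h import *
import cv2
L=np.array([[.09,.14,.004],[.09,-.14,.004],[-.09,-.14,.004],[-.09,.14,.004]])
o=[]
for n in ("top","scene"):
    im=cv2.imread(f"pics/{n}_raw.png"); hsv=cv2.cvtColor(im,cv2.COLOR_BGR2HSV)
    m=((hsv[:,:,0]>5)&(hsv[:,:,0]<25)&(hsv[:,:,1]>80)&(hsv[:,:,2]>60)).astype(np.uint8)
    m=cv2.morphologyEx(cv2.morphologyEx(m,cv2.MORPH_CLOSE,np.ones((5,5))),cv2.MORPH_OPEN,np.ones((3,3)))
    k,lab=cv2.connectedComponents(m); c=proj(n,wp(PAD,[[0,0,.004]]))[0].astype(int)
    cn=max(cv2.findContours((lab==lab[c[1],c[0]]).astype(np.uint8),0,1)[0],key=cv2.contourArea)
    q=cv2.minEnclosingTriangle(cn) if 0 else cv2.approxPolyDP(cv2.convexHull(cn),6,True)[:,0]
    P=proj(n,wp(PAD,L)); u=np.array([q[np.argmin(np.linalg.norm(q-p,axis=1))] for p in P])
    print(n,len(q),u.tolist(),cv2.contourArea(cn)); o.append((n,L,u,None))
    pc,r=fit(o[-1:],PAD);print(pc,r.round(1).tolist())
p,r=fit(o,PAD);print(p,r.round(1).tolist())
g,R=place(.1); print(g,R.round(2).tolist())
go(*place(.14)); go(*place(.0))
E
```

```text
top 4 [[150, 166], [235, 186], [222, 242], [135, 221]] 5124.5
[ 0.56706332  0.23918325 -0.23371721] [[-0.9, -1.0], [2.1, -0.2], [0.7, 0.7], [-1.4, 0.3]]
scene 4 [[362, 373], [297, 283], [348, 254], [417, 336]] 7183.5
[ 0.56852504  0.24139183 -0.20492207] [[-0.6, 2.7], [-3.0, -0.1], [0.6, -1.7], [2.6, -0.6]]
[ 0.56724104  0.24095538 -0.21787396] [[-2.1, -0.5], [1.2, -1.1], [0.7, 0.0], [-1.7, 1.1], [-1.3, 2.1], [-2.5, -1.1], [1.6, -2.0], [2.6, -0.3]]
[0.57422038 0.23867083 0.21722732] [[0.24, 0.89, -0.38], [0.97, -0.22, 0.09], [0.0, -0.39, -0.92]]
tcp goal [0.6328 0.2242 0.4   ] rot share [ 1.086 -0.004  0.121] shift share (after rot) [ 1.1627  0.2361 -0.0829] (before rot) [1.1347 0.3128 0.1702]
tcp goal [0.6328 0.2242 0.26  ] rot share [ 1.086 -0.004  0.121] shift share (after rot) [1.1627 0.3724 0.2395] (before rot) [1.1346 0.1596 0.4849]
```

>>> {"fn": "apply_moves", "kwargs": {"xyz": [[0.04,0.01,0.0],[0.07,0.02,0.0],[0.09,0.03,0.01],[0.09,0.03,0.01],[0.09,0.03,0.015],[0.09,0.03,0.015],[0.09,0.03,0.015],[0.09,0.03,0.015],[0.09,0.02,0.015],[0.09,0.02,0.015]], "rot": [[0,0,0],[0,0,0],[0,0,0],[0,0,0],[0,0,0],[0,0,0],[0,0,0],[0,0,0],[0,0,0],[0,0,0]]}}

```text
t: 15.62
tcp_pos: [0.5824, 0.1101, 0.4095]
tool_rot: [2.098, 1.808, 0.415]
force: [1.0, 0.2, -4.8]
gripper_width: 0.157
grasp_force: 59.7
```

>>> {"fn": "apply_moves", "kwargs": {"xyz": [[0.09,0.02,0.015],[0.09,0.02,0.015],[0.09,0.02,0.015],[0.07,0.01,0.01],[0.03,0.01,0],[0,0,0],[0,0,0]], "rot": [[0,0,0],[0,0,0],[0,0,0],[0,0,0],[0,0,0],[0,0,0],[0,0,0]]}}

```text
t: 16.5
tcp_pos: [0.6417, 0.2484, 0.405]
tool_rot: [2.098, 1.806, 0.415]
force: [-0.6, -0.1, -4.2]
gripper_width: 0.156
grasp_force: 59.7
```

>>> {"fn": "apply_moves", "kwargs": {"xyz": [[0,0,0],[0,0,0],[0,0,0],[0,0,0],[0,0,0],[0,0,0],[0,0,0],[0,0,0],[0,0,0],[0,0,0]], "rot": [[0.1,0,0.012],[0.11,0,0.012],[0.11,0,0.012],[0.11,0,0.012],[0.11,0,0.012],[0.11,0,0.012],[0.11,0,0.012],[0.11,0,0.012],[0.11,0,0.012],[0.106,0,0.012]]}}

```text
t: 17.75
tcp_pos: [0.6422, 0.2481, 0.4059]
tool_rot: [-2.206, -1.729, 0.348]
force: [-0.4, -0.1, -5.2]
gripper_width: 0.157
grasp_force: 59.6
```

>>> {"fn": "apply_moves", "kwargs": {"xyz": [[0,0,0],[0,0,0],[0,0,0],[0,0,0]], "rot": [[0,0,0],[0,0,0],[0,0,0],[0,0,0]]}}

```text
t: 18.25
tcp_pos: [0.6418, 0.2493, 0.4058]
tool_rot: [-2.207, -1.733, 0.347]
force: [0.1, -0.8, -3.7]
gripper_width: 0.155
grasp_force: 59.6
```

```bash
sed -i 's/PAD=np.array(.*/PAD=np.array([.5672,.2405,-.235])/' h.py
python3 - <<'E'
from h import *
import cv2
s=env.state(); print(s["q"].round(3),s["force"],s["gripper_width"])
go(*place(.14));go(*place(.03))
g,R=place(.14); 
b=imaging.get_image("scene"); w=imaging.get_image("wrist")
cv2.imwrite("pics/s4.png",np.hstack([cv2.resize(x[:,:,::-1],(400,300),interpolation=cv2.INTER_AREA) for x in (b,w)]))
E
```

```text
[0.271 0.641 1.341 0.194 1.512 0.465] [ 0.12029302 -0.82966705 -3.72186731] 0.15540940410606122
tcp goal [0.6329 0.2248 0.4   ] rot share [ 0.002 -0.006 -0.005] shift share (after rot) [-0.0647 -0.0011  0.0163] (before rot) [-0.0648 -0.0009  0.016 ]
tcp goal [0.6329 0.2248 0.29  ] rot share [ 0.002 -0.006 -0.005] shift share (after rot) [-0.0647  0.106   0.2696] (before rot) [-0.0656  0.1059  0.2694]
```

View pics/s4.png

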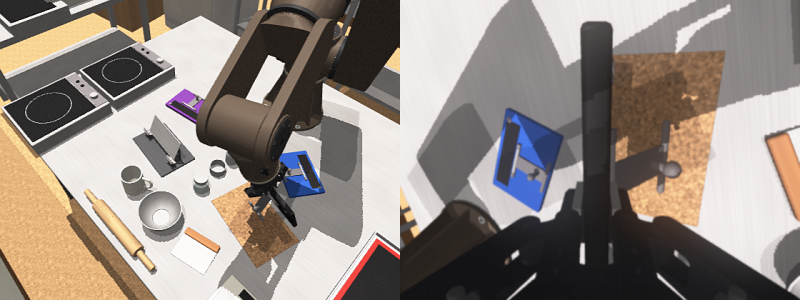

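>>> {"fn": "apply_moves", "kwargs": {"xyz": [[-0.03,0,0],[-0.035,0,0],[0,0.02,0.05],[0,0.03,0.07],[0,0.03,0.07],[0,0.02,0.05],[0,0.006,0.03],[0,0,0],[0,0,0],[0,0,0]], "rot": [[0,0,0],[0,0,0],[0,0,0],[0,0,0],[0,0,0],[0,0,0],[0,0,0],[0,0,0],[0,0,0],[0,0,0]]}}

```text
t: 19.6
tcp_pos: [0.6333, 0.225, 0.2904]
tool_rot: [-2.207, -1.732, 0.346]
force: [-0.1, 0.3, -4.9]
gripper_width: 0.161
grasp_force: 59.5
```

Run:
```python
from h import *
s=env.state(); print(s["force"],s["ft_torque"])
go(*place(.03));go(*place(.005))
```

```text
[-0.0814243   0.27292704 -4.89465617] [-0.06950233 -0.56823503  0.00372028]
tcp goal [0.6329 0.2248 0.29  ] rot share [ 0.002 -0.007 -0.005] shift share (after rot) [-0.0008 -0.0002  0.0012] (before rot) [-0.0008 -0.0002  0.0012]
tcp goal [0.6329 0.2248 0.265 ] rot share [ 0.002 -0.007 -0.005] shift share (after rot) [-0.0008  0.0241  0.0588] (before rot) [-0.0011  0.024   0.0588]
```

Down direction in tool axes is (0, 0.389, 0.921). I'll lower to 5 mm above the pad, then go in 2 mm steps.

>>> {"fn": "apply_moves", "kwargs": {"xyz": [[0,0.008,0.02],[0,0.008,0.02],[0,0.004,0.01],[0,0.004,0.009],[0,0,0],[0,0,0],[0,0,0]], "rot": [[0,-0.003,-0.003],[0,-0.003,-0.002],[0,0,0],[0,0,0],[0,0,0],[0,0,0],[0,0,0]]}}

```text
t: 20.48
tcp_pos: [0.6327, 0.2251, 0.2642]
tool_rot: [-2.204, -1.738, 0.352]
force: [0.0, -0.1, -4.4]
gripper_width: 0.157
grasp_force: 59.5
```

>>> {"fn": "apply_moves", "kwargs": {"xyz": [[0,0.002,0.0046],[0,0,0],[0,0,0]], "rot": [[0,0,0],[0,0,0],[0,0,0]]}}

```text
t: 20.85
tcp_pos: [0.6327, 0.2251, 0.2619]
tool_rot: [-2.204, -1.738, 0.352]
force: [-1.1, 0.1, -4.7]
gripper_width: 0.153
grasp_force: 59.6
```

>>> {"fn": "apply_moves", "kwargs": {"xyz": [[0,0.002,0.0046],[0,0,0],[0,0,0]], "rot": [[0,0,0],[0,0,0],[0,0,0]]}}

```text
t: 21.22
tcp_pos: [0.6329, 0.225, 0.2605]
tool_rot: [-2.204, -1.738, 0.351]
force: [1.5, -1.2, 5.3]
gripper_width: 0.157
grasp_force: 60.9
```

>>> {"fn": "apply_moves", "kwargs": {"xyz": [[0,-0.0005,-0.001],[0,0,0],[0,0,0]], "rot": [[0,0,0],[0,0,0],[0,0,0]]}}

```text
t: 21.6
tcp_pos: [0.6328, 0.2251, 0.2606]
tool_rot: [-2.204, -1.738, 0.352]
force: [1.5, -0.7, 3.9]
gripper_width: 0.157
grasp_force: 60.8
```

>>> {"fn": "apply_moves", "kwargs": {"xyz": [[0,0,0],[0,0,0],[0,0,0],[0,0,0],[0,0,0],[0,0,0]], "rot": [[0,0,0],[0,0,0],[0,0,0],[0,0,0],[0,0,0],[0,0,0]], "grip": -0.3, "force": 20}}

```text
t: 22.35
tcp_pos: [0.6326, 0.2251, 0.2604]
tool_rot: [-2.204, -1.738, 0.352]
force: [-0.3, -0.4, 0.3]
gripper_width: 0.65
grasp_force: 0.0
```

>>> {"fn": "apply_moves", "kwargs": {"xyz": [[0,0,-0.02],[0,0,-0.04],[0,0,-0.06],[0,0,-0.1],[0,0,-0.12],[0,0,-0.12],[0,0,0],[0,0,0],[0,0,0]], "rot": [[0,0,0],[0,0,0],[0,0,0],[0,0,0],[0,0,0],[0,0,0],[0,0,0],[0,0,0],[0,0,0]]}}

```text
t: 23.48
tcp_pos: [0.7018, 0.2084, 0.4289]
tool_rot: [-2.203, -1.737, 0.354]
force: [-0.3, -0.6, -0.2]
gripper_width: 0.649
grasp_force: 0.0
```

Run:
```python
from h import *
import cv2
s=env.state(); b=imaging.get_image("scene"); w=imaging.get_image("wrist"); 
th=.4;C=np.array([[np.cos(th),0,np.sin(th)],[0,1,0],[-np.sin(th),0,np.cos(th)]])
pts=np.array([[-.007,.1,.14],[-.007,-.1,.14],[.007,.1,.14],[.007,-.1,.14],[.0667,.039,.03],[.0667,-.039,.03]])@C.T+[-.0395,0,.0067]
out=[]
for n,im in (("scene",b),("wrist",w)):
    P=proj(n,wp(PAD,pts),s); im=im.copy()
    for p in P: cv2.circle(im,tuple(int(v) for v in p.round()),2,(255,0,0),1)
    out.append(im[:,:,::-1])
cv2.imwrite("pics/fin.png",np.hstack([cv2.resize(out[0][200:420,260:460],(400,440),interpolation=cv2.INTER_CUBIC),cv2.resize(out[1],(400,440))]))
```

```text
(no output)
```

View pics/fin.png

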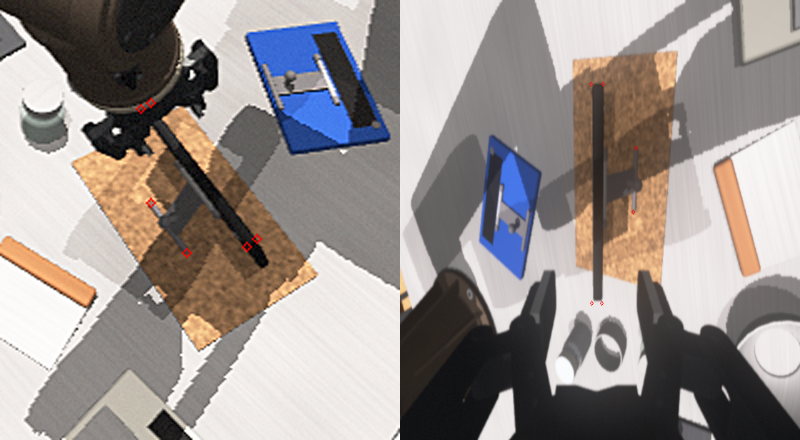

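Run:
```python
from h import *
s=env.state(); print(s["tcp_pos"])
L=np.array([[.09,.14,.004],[.09,-.14,.004],[-.09,-.14,.004],[-.09,.14,.004]])
th=.4;C=np.array([[np.cos(th),0,np.sin(th)],[0,1,0],[-np.sin(th),0,np.cos(th)]])
q=lambda v: wp(PAD,np.array(v)@C.T+[-.0395,0,.0067])
W=lambda P: (P*[400/560,440/420]+[400,0]).round(0).tolist()
S=lambda P: ((P-[260,200])*2).round(0).tolist()
print("pad wrist",W(proj("wrist",wp(PAD,L),s))); print("pad scene",S(proj("scene",wp(PAD,L))))
for n,v in (("top",[[0,.1,.14],[0,-.1,.14]]),("bot",[[0,.1,0],[0,-.1,0]]),("foot",[[.0667,.039,.03],[.0667,-.039,.03]]),("hinge",[[.01,.042,.085],[.01,-.042,.085]])):
    print(n,"W",W(proj("wrist",q(v),s)),"S",S(proj("scene",q(v))))
```

```text
[0.70193597 0.20848966 0.42899789]
pad wrist [[676.0, 50.0], [660.0, 291.0], [576.0, 267.0], [571.0, 60.0]]
pad scene [[199.0, 350.0], [70.0, 162.0], [181.0, 104.0], [318.0, 273.0]]
top W [[597.0, 84.0], [596.0, 303.0]] S [[251.0, 241.0], [145.0, 105.0]]
bot W [[597.0, 94.0], [596.0, 248.0]] S [[265.0, 265.0], [168.0, 141.0]]
foot W [[635.0, 148.0], [633.0, 212.0]] S [[186.0, 252.0], [150.0, 201.0]]
hinge W [[603.0, 150.0], [603.0, 229.0]] S [[218.0, 216.0], [176.0, 160.0]]
```

The pad, tablet top, lower edge and foot all match the predicted standing pose, and the gripper is clear.

```bash
python3 -c "
from bench import order; print(order.sign_off())"
```

```text
the job is handed in; nothing more can be done
None
```

I opened the kickstand to its stop in the rack, stood the tablet on the cork pad with its screen facing the robot, let go of it without disturbing anything else, and handed the job in at about 24 s.

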